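Lids back on the canisters

ROBOT

A 7-joint arm with a two-finger parallel gripper is mounted at the origin on a cart in front of the work surface, level with it; the furniture and walls round the work are solid. World frame = base frame: x ahead of the robot, y to its left, z up, the work surface at z = 0. Lengths are in m, angles in rad, forces in N, time in s.
With the tool pointing down it reaches from about 0.4 to 0.85 m from the base axis. Payload 10.4 kg.
Tool frame: the origin (TCP) lies between the finger pads; the fingertips stand 11 mm ahead of it and the grasp point (between the pads) lies 8 mm behind it (tip_reach is the distance from the TCP to the fingertips, in m); z points along the fingers, y is the line along which they close (so a half turn about z gives the same grasp; the last joint's range is limited). The gripper opens to 85 mm and grips with 20 to 120 N. Pads are 22 mm wide; open, the fingers measure 114 mm over their backs; the gripper's body (76 mm by 85 mm) begins 54 mm behind the grasp point. The pads swing forward as they close: fully open they stand 13 mm farther back than shut.
Start: joints at [-1.254, 0.332, -0.065, 1.46, 0.022, 1.35, -0.088], TCP at [0.208, 0.589, 0.242] pointing down, gripper open.
Joint ranges: [-2.6, 2.6], [-0.5, 2.12], [-1.47, 1.34], [0.16, 2.42], [-1.27, 4.41], [0.06, 2.06], [-2.6, 2.6]. Speed limits (rad/s): [2.22, 2.22, 2.79, 2.79, 3.14, 3.14, 3.14].

INTERFACE

Orientations are given as a unit quaternion [x, y, z, w].
In Python, from workcell import * gives the robot as it stands.
- The arm moves only by the shell command python3 -m inch 'ROWS' [OPENING] [FORCE]. ROWS is JSON, a list of rows, each an object with "slide": the shift along the world's x, y, z in m, a list of three; "yaw": the turn about the world's z in rad. A call has 1 to 20 rows; each row is the pose to reach, as a shift and turn from the pose commanded when the call began; what a row does not reach only later rows make up. A row lasts 1/12 s, in which the tool goes at most 41.7 mm and 7.16 degrees, less where a joint would pass 70% of its speed; a pose out of reach is approached as far as the arm can. A call with a gripper value outside its range is refused whole. OPENING is the closure in counts, from 0 (fully open) to 255 (shut), set as the call begins (- or left out, the last holds). The fingers move at their own pace and stop on an object; FORCE is the grip in N (left out, the last holds). Time passes only in rows, so rows that repeat a pose let the fingers close. It gives the time, the measured TCP pose, the force, the opening and the grip force at its end, in the units of the state.
- get_obs(): the state, without advancing time (a new reading comes with each control period).
- camera(name): name is "side" or "top"; returns a dict with "frame" (420x560x3 uint8, red, green, blue), "fx", "fy", "cx", "cy" (pixels), "extrinsics" (4x4, takes a point from world to camera coordinates). Camera axes: x right, y down, z forward; pixel columns grow to the right and rows downward; lengths in m; the calibration is good to about 2 mm. A picture is of the moment at which its call begins. There is no depth.
- hand_in(): hands the job in; it is judged then, once.
The state is a dict: "clock": time; "joint_pos": joint angles; "joint_velocities": joint speeds; "tau": joint torques, N m; "position": TCP position; "ee_rot": TCP orientation; "ft_force": force on the tool from outside, world axes, zero at the start; "torque": the same for the moment, N m; "grip_width": opening from 0.0 (shut) to 1.0 (fully open); "grasp_force": force on a finger pad.
Only numpy, scipy, OpenCV 4.12 (cv2) and the standard library are available. Lean on these libraries where they do the work, as an engineer would, in place of code of your own. Each camera call takes 0.05 s, during which the arm holds its last target. There are 200 camera calls.

TASK

The canister set has been washed and dried, and its four lids are still piled up on the worktop. Take the pile apart and put each lid back on the canister of its own size, fully down on the rim all round. The canisters, the honey jar and the spice jar stay standing where they are.

Things in the scene. Friction and masses are not known exactly. Their poses are not given: they have to be found in the camera images.
- lid_xs: Smallest lid: white enamel cap, dark hem, 64 mm outside, 25 mm tall; skirt 59 mm inside, 22 mm deep. On its flat top a round wooden knob 18 mm tall, 28 mm wide at 7 to 15 mm up, on a 19 mm foot. Origin: centre of the skirt's lower edge, z up (flat top z=25, knob top z=43 mm). Top of the pile; each lid stands loosely on the next larger one, over its knob, 25 mm apart.
- lid_s: Second smallest lid: white enamel cap, dark hem, 80 mm outside, 25 mm tall; skirt 75 mm inside, 22 mm deep. On its flat top a round wooden knob 18 mm tall, 28 mm wide at 7 to 15 mm up, on a 19 mm foot. Origin: centre of the skirt's lower edge, z up (flat top z=25, knob top z=43 mm). Second from the top of the pile; each lid stands loosely on the next larger one, over its knob, 25 mm apart.
- lid_m: Second largest lid: white enamel cap, dark hem, 96 mm outside, 25 mm tall; skirt 91 mm inside, 22 mm deep. On its flat top a round wooden knob 18 mm tall, 28 mm wide at 7 to 15 mm up, on a 19 mm foot. Origin: centre of the skirt's lower edge, z up (flat top z=25, knob top z=43 mm). Third from the top of the pile; each lid stands loosely on the next larger one, over its knob, 25 mm apart.
- lid_l: Largest lid: white enamel cap, dark hem, 112 mm outside, 25 mm tall; skirt 107 mm inside, 22 mm deep. On its flat top a round wooden knob 18 mm tall, 28 mm wide at 7 to 15 mm up, on a 19 mm foot. Origin: centre of the skirt's lower edge, z up (flat top z=25, knob top z=43 mm). Bottom of the pile, on the worktop; each lid stands loosely on the next larger one, over its knob, 25 mm apart.
- canister_xs: Smallest canister: open white enamel tin, body 64 mm wide, 74 mm tall, loose. Its top 24 mm are a neck tapering from 54 to 48 mm (dark rim, wall 3 mm). Its own lid, of the body's width, goes over the neck until its flat top rests on the rim: the lid's origin is then 52 mm above the canister's. Origin: centre of the underside, z up.
- canister_s: Second smallest canister: open white enamel tin, body 80 mm wide, 82 mm tall, loose. Its top 24 mm are a neck tapering from 70 to 64 mm (dark rim, wall 3 mm). Its own lid, of the body's width, goes over the neck until its flat top rests on the rim: the lid's origin is then 60 mm above the canister's. Origin: centre of the underside, z up.
- canister_m: Second largest canister: open white enamel tin, body 96 mm wide, 90 mm tall, loose. Its top 24 mm are a neck tapering from 86 to 80 mm (dark rim, wall 3 mm). Its own lid, of the body's width, goes over the neck until its flat top rests on the rim: the lid's origin is then 68 mm above the canister's. Origin: centre of the underside, z up.
- canister_l: Largest canister: open white enamel tin, body 112 mm wide, 98 mm tall, loose. Its top 24 mm are a neck tapering from 102 to 96 mm (dark rim, wall 3 mm). Its own lid, of the body's width, goes over the neck until its flat top rests on the rim: the lid's origin is then 76 mm above the canister's. Origin: centre of the underside, z up.
- honey_jar: A bystander: squarish glass jar with a black twist lid, 71 x 71 x 110 mm, loose. Origin: centre of the underside, z up.
- spice_jar: A bystander: spice jar with a red cap, 45 mm in diameter, 106 mm tall, loose. Origin: centre of the underside, z up.

How it is judged:
By the outcome, as a careful person would: the job done as asked, in the order asked, and still so for the second after the job is handed in, with the robot touching nothing.
It also fails if it takes over 106 s, if anything falls off the work surface, if the arm or the gripper's body presses on something with over 40 N, if the wrist force passes 120 N, or if a joint passes its speed limit or range.

## Working session

There is one attempt and no reset: what is moved stays moved. The work goes in short steps, Python scripts to look and compute and a shell command to move; the robot and the scene stay as the last step left them, time stands still between calls to the robot, and variables do not carry over. Pictures are saved under pics/ and viewed, at most 17 in all, crops included, and the job is handed in when it is done.

```bash
ls; mkdir -p pics; python3 - <<'E'
from workcell import *
import cv2,json
o=get_obs();print({k:o[k] for k in('clock','position','ee_rot','ft_force','grip_width')})
for n in('top','side'):
    c=camera(n);cv2.imwrite(f'pics/{n}0.png',c['frame'][:,:,::-1]);print(n,c['fx'],c['fy'],c['cx'],c['cy'],c['extrinsics'])
E
```

```text
pics
{'clock': 0.0, 'position': array([0.20817314, 0.58892971, 0.2415187 ]), 'ee_rot': array([ 1.69039086e-01,  9.85609097e-01, -6.99011760e-04, -8.38925158e-05]), 'ft_force': array([-0.37026375,  0.10815855,  0.64987346]), 'grip_width': 1.001626917507592}
top 394.20595929335485 394.20595929335485 272.0524497904095 212.88584916239228 [[-0.02282519 -0.99930725 -0.02939429 -0.03660956]
 [-0.99574601  0.02534954 -0.08858485  0.54434   ]
 [ 0.08926862  0.02724728 -0.99563482  0.87395578]
 [ 0.          0.          0.          1.        ]]
side 415.87371030793156 415.87371030793156 280.3345851521285 209.97052987250873 [[-0.81295264 -0.58211567  0.01579062  0.40715269]
 [-0.3150036   0.41678777 -0.85267854  0.27618345]
 [ 0.48977621 -0.69816137 -0.52219725  0.5625507 ]
 [ 0.          0.          0.          1.        ]]
```

View pics/top0.png

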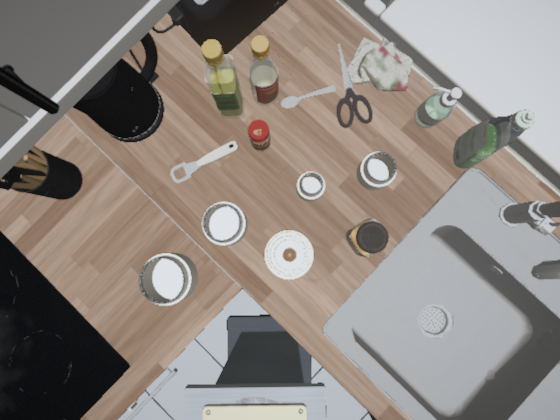

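View pics/side0.png

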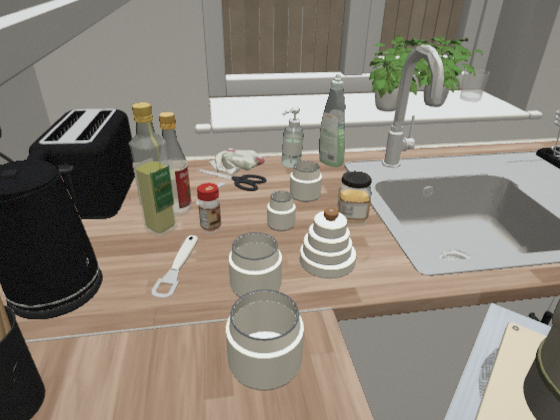

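Top: knob of the pile at (290,254), canisters L (165,279), M (223,223), XS (311,185), S (378,170), honey (370,236), spice (260,135). Side shows the same, with the pile at (328,240).

```bash
python3 - <<'E'
import cv2
a=cv2.imread('pics/top0.png')[145:315,130:400];cv2.imwrite('pics/c1.png',cv2.resize(a,None,fx=2.96,fy=2.96,interpolation=cv2.INTER_CUBIC))
a=cv2.imread('pics/side0.png')[150:390,220:400];cv2.imwrite('pics/c2.png',cv2.resize(a,None,fx=2.5,fy=2.5,interpolation=cv2.INTER_CUBIC))
E
```

```text
(no output)
```

View pics/c1.png

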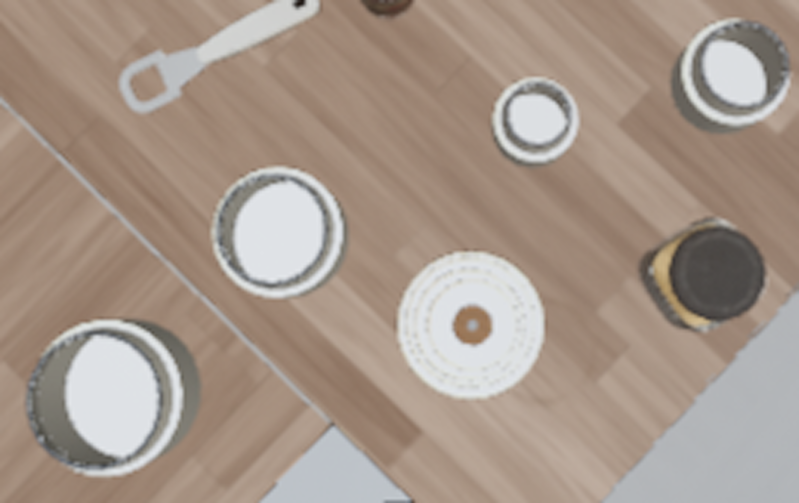

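View pics/c2.png

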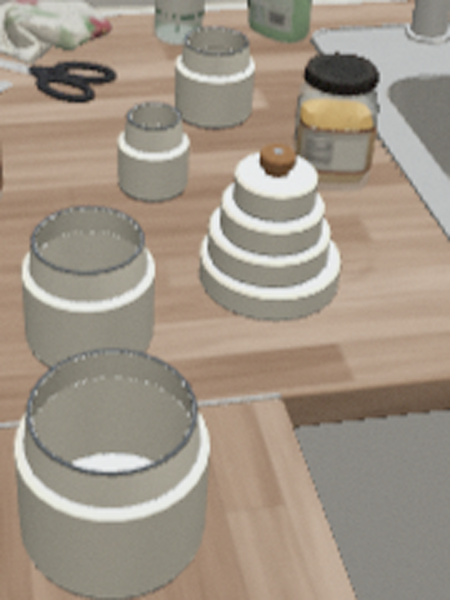

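Rims are clear: side crop L (112,411), M (88,240), XS (154,118), S (216,46); top crop L (97,398), M (274,232), XS (538,118), S (741,66), knob (472,324); the lids look concentric.

```bash
cat > h.py <<'E'
from workcell import *
import cv2,numpy as np
from scipy.optimize import least_squares
def ray(c,uv):
    uv=np.atleast_2d(uv).astype(float);E=np.array(c['extrinsics']);R,t=E[:3,:3],E[:3,3]
    d=np.c_[(uv[:,0]-c['cx'])/c['fx'],(uv[:,1]-c['cy'])/c['fy'],np.ones(len(uv))]@R
    return -R.T@t,d
def plane(c,uv,z):
    o,d=ray(c,uv);return (o+d*((z-o[2])/d[:,2])[:,None])[:,:2]
def tri(c1,p1,c2,p2):
    A=[];b=[]
    for c,p in((c1,p1),(c2,p2)):
        o,d=ray(c,p);d=d[0]/np.linalg.norm(d[0]);P=np.eye(3)-np.outer(d,d);A.append(P);b.append(P@o)
    s=np.linalg.lstsq(np.vstack(A),np.hstack(b),rcond=None);return s[0],float(s[1][0])**.5
def circ(P,r,g):
    s=least_squares(lambda q:np.hypot(*(P-q).T)-r,g,loss='soft_l1',f_scale=.0015);return s.x,np.median(abs(np.hypot(*(P-s.x).T)-r))
def knob(c,near=None,rad=25):
    h=cv2.cvtColor(c['frame'],cv2.COLOR_RGB2HSV);m=((h[...,1]>110)&(h[...,0]<20)).astype(np.uint8)
    n,l,st,ce=cv2.connectedComponentsWithStats(m)
    return [(ce[i].round(1),int(st[i,4])) for i in range(1,n) if st[i,4]>12 and (near is None or np.hypot(*(ce[i]-near))<rad)]
def white_fit(c,near,z,r,thr=200):
    f=c['frame'];m=(f.min(2)>thr).astype(np.uint8);u,v=near
    k=np.zeros_like(m);cv2.circle(k,(int(u),int(v)),int(r*620),1,-1)
    pts=np.vstack([p[:,0] for p in cv2.findContours(m*k,cv2.RETR_EXTERNAL,cv2.CHAIN_APPROX_NONE)[0] if len(p)>8])
    hull=cv2.convexHull(pts.astype(np.int32))[:,0]
    d=np.array([abs(cv2.pointPolygonTest(hull.astype(np.float32),(float(a),float(b)),True)) for a,b in pts])
    P=plane(c,pts[d<1.0],z);return circ(P,r,plane(c,near,z)[0])
E
python3 - <<'E'
from h import *
t=camera('top');s=camera('side')
for n,pt,ps,H,r in(('xs',(311.8,184.9),(281.8,197.2),.074,.032),('s',(380.3,167.3),(306.4,168.4),.082,.040),('m',(222.7,223.4),(255.4,246),.090,.048),('l',(162.8,279.5),(264.8,314.4),.098,.056)):
    print(n,'tri',tri(t,pt,s,ps),'topPlane',plane(t,pt,H)[0],'sidePlane',plane(s,ps,H)[0],'shoulder',white_fit(t,pt,H-.024,r))
print(knob(t,(289,254)),knob(s,(331,212)),tri(t,(289.5,254.5),s,(331.2,213)))
print(plane(t,(289.5,254.5),.115), plane(t,(370,236),.11),plane(t,(259,128),.106),[k for k in get_obs()])
E
```

```text
xs tri (array([ 0.59785009, -0.13876211,  0.06825903]), 0.00035296317550119065) topPlane [ 0.59715303 -0.13819748] sidePlane [ 0.59186689 -0.13060535] shoulder (array([ 0.60349121, -0.13879941]), np.float64(0.0018613679806911178))
s tri (array([ 0.63043649, -0.2877898 ,  0.07181577]), 0.0022077174803142186) topPlane [ 0.62977168 -0.28446725] sidePlane [ 0.6180187  -0.27030128] shoulder (array([ 0.63362821, -0.28857878]), np.float64(0.0015797351024201718))
m tri (array([0.51805874, 0.05397972, 0.08427249]), 7.47882771059426e-05) topPlane [0.51772532 0.05312808] sidePlane [0.51310419 0.05997527] shoulder (array([0.5212938 , 0.05750782]), np.float64(0.00234716969312488))
l tri (array([0.40229219, 0.17963734, 0.09040765]), 0.0015818133816178186) topPlane [0.40378068 0.17792124] sidePlane [0.39673503 0.18502896] shoulder (array([0.40207832, 0.1822329 ]), np.float64(0.001930548909184794))
[] [(array([344.2, 197.8]), 35), (array([330.2, 213.7]), 122)] (array([ 0.44838454, -0.08633695,  0.10945882]), 0.0020024359212679694)
[[ 0.44973229 -0.08560169]] [[ 0.48336104 -0.25001529]] [[ 0.71634208 -0.02856132]] ['clock', 'joint_pos', 'joint_velocities', 'tau', 'position', 'ee_rot', 'ft_force', 'torque', 'grasp_force', 'grip_width']
```

```bash
cat >> h.py <<'E'
def edgefit(c,g,z,r,lo,hi,sign):
    """radial search for the strongest edge of a world circle; g centre guess; sign +1: bright inside->dark outside"""
    E=np.array(c['extrinsics']);gr=cv2.cvtColor(c['frame'],cv2.COLOR_RGB2GRAY).astype(np.float32)
    q=np.array(g,float)
    for _ in range(4):
        P=[]
        for a in np.linspace(0,2*np.pi,90,endpoint=False):
            rr=np.arange(lo,hi,.0004);W=np.c_[q[0]+(r+rr)*np.cos(a),q[1]+(r+rr)*np.sin(a),np.full(len(rr),z)]
            X=W@E[:3,:3].T+E[:3,3];u=c['fx']*X[:,0]/X[:,2]+c['cx'];v=c['fy']*X[:,1]/X[:,2]+c['cy']
            p=cv2.remap(gr,u.astype(np.float32)[None],v.astype(np.float32)[None],cv2.INTER_LINEAR)[0]
            d=-sign*(p[5:]-p[:-5]);i=d.argmax()
            if d[i]>15:P.append(W[i+2,:2])
        P=np.array(P)
        s=least_squares(lambda k:np.hypot(*(P-k[:2]).T)-k[2],[*q,r],loss='soft_l1',f_scale=.001);q=s.x[:2]
    return s.x.round(4),len(P),np.median(abs(s.fun)).round(4)
E
python3 - <<'E'
from h import *
t=camera('top');s=camera('side')
for n,g,H,r in(('xs',(.6,-.1385),.074,.032),('s',(.631,-.287),.082,.040),('m',(.519,.055),.090,.048),('l',(.403,.18),.098,.056)):
    print(n)
    for c in(t,s):
        print(' shoulder',edgefit(c,g,H-.024,r,-.005,.008,1),'rim',edgefit(c,g,H,r-.008,-.005,.006,-1))
for z,r in((0.025,.056),(.05,.048),(.075,.04),(.1,.032)): print(edgefit(t,(.449,-.086),z,r,-.005,.006,1),edgefit(s,(.449,-.086),z,r,-.005,.006,1))
f=t['frame'];print(cv2.cvtColor(f[249:260,284:296],cv2.COLOR_RGB2HSV)[::2,::2])
E
```

```text
xs
 shoulder (array([ 0.6011, -0.1375,  0.0319]), 90, np.float64(0.0003)) rim (array([ 0.5985, -0.1361,  0.0254]), 90, np.float64(0.0004))
 shoulder (array([ 0.5936, -0.1311,  0.0312]), 61, np.float64(0.0006)) rim (array([ 0.5961, -0.1337,  0.0244]), 47, np.float64(0.0007))
s
 shoulder (array([ 0.6316, -0.2858,  0.0398]), 68, np.float64(0.0004)) rim (array([ 0.6281, -0.2815,  0.0333]), 77, np.float64(0.0005))
 shoulder (array([ 0.6233, -0.278 ,  0.0392]), 60, np.float64(0.0006)) rim (array([ 0.6258, -0.2809,  0.0318]), 30, np.float64(0.0009))
m
 shoulder (array([0.5206, 0.056 , 0.048 ]), 89, np.float64(0.0002)) rim (array([0.5196, 0.0535, 0.0411]), 90, np.float64(0.0004))
 shoulder (array([0.5138, 0.0608, 0.047 ]), 65, np.float64(0.0003)) rim (array([0.5157, 0.0592, 0.0401]), 65, np.float64(0.0004))
l
 shoulder (array([0.4032, 0.1807, 0.056 ]), 65, np.float64(0.0003)) rim (array([0.4042, 0.1756, 0.0493]), 81, np.float64(0.0005))
 shoulder (array([0.3976, 0.185 , 0.0546]), 69, np.float64(0.0004)) rim (array([0.3991, 0.1831, 0.0481]), 83, np.float64(0.0004))
(array([ 0.4491, -0.0849,  
[... 344 characters left out ...]
0.449 , -0.0911,  0.044 ]), 27, np.float64(0.0004)) (array([ 0.4444, -0.0799,  0.0318]), 79, np.float64(0.0007))
[[[113   5 216]
  [ 13  55 153]
  [ 14 107 160]
  [ 14 107 158]
  [ 12  53 165]
  [ 30   1 212]]

 [[ 12  52 162]
  [ 14 105 153]
  [ 14 105 151]
  [ 14 105 150]
  [ 14 105 151]
  [ 13  79 159]]

 [[ 14 106 152]
  [ 14 106 152]
  [ 11  43 159]
  [ 11  27 163]
  [ 14 105 156]
  [ 14 104 155]]

 [[ 14 106 156]
  [ 14 107 155]
  [  9  11 164]
  [  0   2 165]
  [ 14 104 152]
  [ 14 104 154]]

 [[ 14 110 146]
  [ 14 108 153]
  [ 14 100 156]
  [ 14  98 158]
  [ 14 106 157]
  [ 14 106 157]]

 [[  0   4 191]
  [ 14 108 153]
  [ 14 106 152]
  [ 14 106 152]
  [ 14 105 155]
  [ 12  17 194]]]
```

```bash
python3 -m inch '[{"slide":[0.15,-0.3,0.02],"yaw":0},{"slide":[0.15,-0.3,0.02],"yaw":0},{"slide":[0.15,-0.3,0.02],"yaw":0},{"slide":[0.15,-0.3,0.02],"yaw":0},{"slide":[0.15,-0.3,0.02],"yaw":0},{"slide":[0.15,-0.3,0.02],"yaw":0},{"slide":[0.15,-0.3,0.02],"yaw":0},{"slide":[0.15,-0.3,0.02],"yaw":0},{"slide":[0.239,-0.673,0],"yaw":0},{"slide":[0.239,-0.673,0],"yaw":0},{"slide":[0.239,-0.673,0],"yaw":0},{"slide":[0.239,-0.673,0],"yaw":0},{"slide":[0.239,-0.673,0],"yaw":0},{"slide":[0.239,-0.673,0],"yaw":0},{"slide":[0.239,-0.673,0],"yaw":0},{"slide":[0.239,-0.673,0],"yaw":0},{"slide":[0.239,-0.673,0],"yaw":0},{"slide":[0.239,-0.673,0],"yaw":0},{"slide":[0.239,-0.673,-0.03],"yaw":0},{"slide":[0.239,-0.673,-0.04],"yaw":0}]' 110 40; python3 - <<'E'
from h import *
o=get_obs();print(o['clock'],o['joint_pos'].round(2))
for n in('top','side'):
    c=camera(n);cv2.imwrite(f'pics/{n}1.png',c['frame'][:,:,::-1])
a=cv2.imread('pics/side1.png')[100:290,230:450];b=cv2.imread('pics/top1.png')[160:350,190:410]
cv2.imwrite('pics/c3.png',cv2.resize(np.vstack([a,b]),None,fx=1.55,fy=1.55,interpolation=cv2.INTER_CUBIC))
E
```

```text
clock: 1.97
position: [0.4463, -0.0846, 0.2001]
ee_rot: [0.17, 0.985, -0.0, -0.001]
ft_force: [-0.4, 0.9, -1.4]
grip_width: 0.568
grasp_force: 0.0
1.9667 [-0.58 -0.06  0.66  1.98  0.04  1.21  1.29]
```

View pics/c3.png

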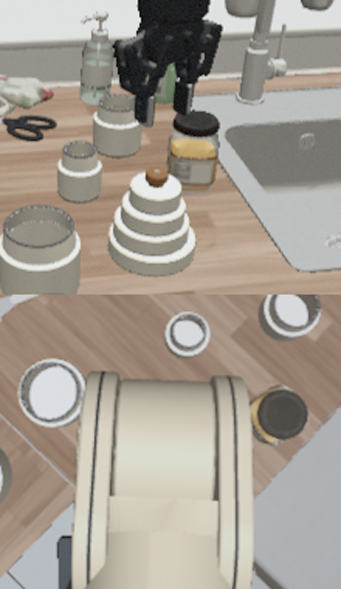

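The side crop shows the open fingertips over the knob at about full-image (323,179) and (349,174); the arm hides the pile in the top view.

```bash
cat >> h.py <<'E'
def proj(c,W):
    E=np.array(c['extrinsics']);X=np.atleast_2d(W)@E[:3,:3].T+E[:3,3]
    return np.c_[c['fx']*X[:,0]/X[:,2]+c['cx'],c['fy']*X[:,1]/X[:,2]+c['cy']]
E
python3 - <<'E'
from h import *
s=camera('side');p=get_obs()['position'];a=np.array([.335,.94,0])
for z in(.189,.192): print(proj(s,[p+a*.024+[0,0,z-p[2]],p-a*.024+[0,0,z-p[2]],p+a*.034+[0,0,z-p[2]],p-a*.034+[0,0,z-p[2]]]))
print('knob',proj(s,[[.4475,-.084,.111],[.4435,-.079,.111],[.449,-.085,.111]]),knob(s,(331,213),14))
f=cv2.imread('pics/side1.png')[150:190,300:370];cv2.imwrite('pics/c4.png',cv2.resize(f,None,fx=8,fy=8,interpolation=cv2.INTER_CUBIC))
E
```

```text
[[323.52795507 179.46606587]
 [343.91217852 172.83007556]
 [319.11377992 180.90308031]
 [347.9988298  171.499685  ]]
[[323.64808082 177.93765591]
 [344.07105092 171.33590812]
 [319.22515127 179.36737281]
 [348.1651378  170.01248998]]
knob [[330.30214549 212.92682166]
 [330.83528713 214.73744082]
 [329.87267439 212.44959482]] [(array([330.3, 213.8]), 123)]
```

View pics/c4.png

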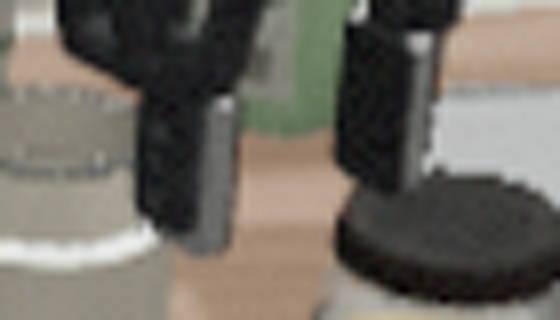

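```bash
python3 -m inch '[{"slide":[0.003,0.0015,-0.03],"yaw":0},{"slide":[0.003,0.0015,-0.05],"yaw":0},{"slide":[0.003,0.0015,-0.065],"yaw":0},{"slide":[0.003,0.0015,-0.075],"yaw":0},{"slide":[0.003,0.0015,-0.082],"yaw":0},{"slide":[0.003,0.0015,-0.086],"yaw":0},{"slide":[0.003,0.0015,-0.086],"yaw":0}]' 110 40; python3 - <<'E'
from h import *
s=camera('side');f=s['frame'][180:260,290:380,::-1];cv2.imwrite('pics/c5.png',cv2.resize(f,None,fx=7,fy=7,interpolation=cv2.INTER_CUBIC))
E
```

```text
clock: 2.7
position: [0.4505, -0.082, 0.1164]
ee_rot: [0.169, 0.986, 0.0, -0.0]
ft_force: [0.4, 0.0, 0.7]
grip_width: 0.566
grasp_force: 0.0
```

View pics/c5.png

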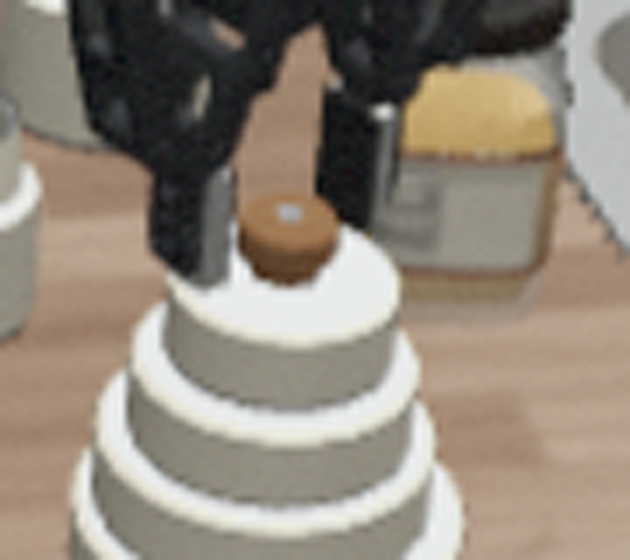

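Fingers straddle the knob (crop (288,240)), with the knob some 3 mm toward −x of the finger line; lids undisturbed.

```bash
python3 -m inch '[{"slide":[-0.003,0,0],"yaw":0},{"slide":[-0.003,0,-0.001],"yaw":0}]' 110 40;python3 -m inch '[{"slide":[0,0,0],"yaw":0},{"slide":[0,0,0],"yaw":0},{"slide":[0,0,0],"yaw":0},{"slide":[0,0,0],"yaw":0},{"slide":[0,0,0],"yaw":0},{"slide":[0,0,0],"yaw":0},{"slide":[0,0,0],"yaw":0},{"slide":[0,0,0],"yaw":0}]' 255 40
```

```text
clock: 2.92
position: [0.4474, -0.0823, 0.116]
ee_rot: [0.169, 0.986, 0.0, 0.0]
ft_force: [0.1, -0.0, -0.4]
grip_width: 0.57
grasp_force: 0.0
clock: 3.58
position: [0.4476, -0.0822, 0.1159]
ee_rot: [0.169, 0.986, 0.0, 0.0]
ft_force: [-2.4, -0.0, 5.2]
grip_width: 0.296
grasp_force: 39.0
```

```bash
python3 -m inch '[{"slide":[0,0,0.01],"yaw":0},{"slide":[0,0,0.025],"yaw":0},{"slide":[0,0,0.05],"yaw":0},{"slide":[0,0,0.08],"yaw":0},{"slide":[0,0,0.08],"yaw":0},{"slide":[0,0,0.08],"yaw":0}]'; python3 - <<'E'
from h import *
s=camera('side');f=s['frame'][130:290,250:400,::-1];cv2.imwrite('pics/c6.png',cv2.resize(f,None,fx=3.7,fy=3.7,interpolation=cv2.INTER_CUBIC))
p=get_obs()['position']
print('lid',edgefit(s,p[:2]-[.004,-.006],p[2]-.013,.032,-.005,.006,1))
print(knob(s),'nextlids',[edgefit(s,(.4435,-.079),z,r,-.005,.006,1) for z,r in((.075,.04),(.05,.048))])
E
```

```text
clock: 4.08
position: [0.4483, -0.0822, 0.1971]
ee_rot: [0.169, 0.986, 0.001, 0.002]
ft_force: [0.6, -0.3, -1.9]
grip_width: 0.297
grasp_force: 39.4
lid (array([ 0.4439, -0.0723,  0.0316]), 71, np.float64(0.0006))
[(array([167.8, 119.4]), 33), (array([182.4, 188. ]), 378), (array([335.8, 175.7]), 79), (array([207.3, 191.8]), 308), (array([349.6, 199.4]), 13), (array([214.1, 210. ]), 25), (array([217.5, 218.4]), 31), (array([328.9, 225.6]), 114), (array([211.1, 228.3]), 16)] nextlids [(array([ 0.4445, -0.0782,  0.0397]), 81, np.float64(0.0007)), (array([ 0.4454, -0.0784,  0.047 ]), 69, np.float64(0.0004))]
```

View pics/c6.png

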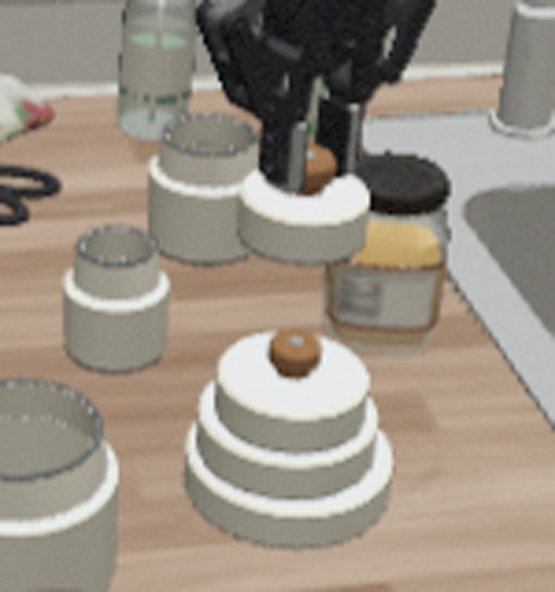

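XS lid held level (crop (305,210)); remaining three lids undisturbed.

```bash
python3 -m inch '[{"slide":[0.03,-0.011,0],"yaw":0},{"slide":[0.07,-0.0255,0],"yaw":0},{"slide":[0.11,-0.04,0],"yaw":0},{"slide":[0.14,-0.051,0],"yaw":0},{"slide":[0.15,-0.055,0],"yaw":0},{"slide":[0.15,-0.055,-0.03],"yaw":0},{"slide":[0.15,-0.055,-0.055],"yaw":0},{"slide":[0.15,-0.055,-0.062],"yaw":0},{"slide":[0.15,-0.055,-0.062],"yaw":0},{"slide":[0.15,-0.055,-0.062],"yaw":0}]'; python3 - <<'E'
from h import *
s=camera('side');t=camera('top')
f=s['frame'][140:250,230:330,::-1];cv2.imwrite('pics/c7.png',cv2.resize(f,None,fx=5,fy=5,interpolation=cv2.INTER_CUBIC))
p=get_obs()['position'];print(p)
print('lid',edgefit(s,p[:2]-[.004,-.006],p[2]-.0159,.032,-.005,.006,1),'can',edgefit(s,(.5936,-.1311),.05,.032,-.004,.004,1))
E
```

```text
clock: 4.97
position: [0.5971, -0.1373, 0.1335]
ee_rot: [0.169, 0.986, -0.0, -0.0]
ft_force: [-0.6, -0.0, -0.4]
grip_width: 0.296
grasp_force: 39.5
[ 0.5979578  -0.13739042  0.13487789]
lid (array([ 0.5913, -0.1279,  0.0316]), 68, np.float64(0.0006)) can (array([ 0.594 , -0.1314,  0.0315]), 60, np.float64(0.0006))
```

View pics/c7.png

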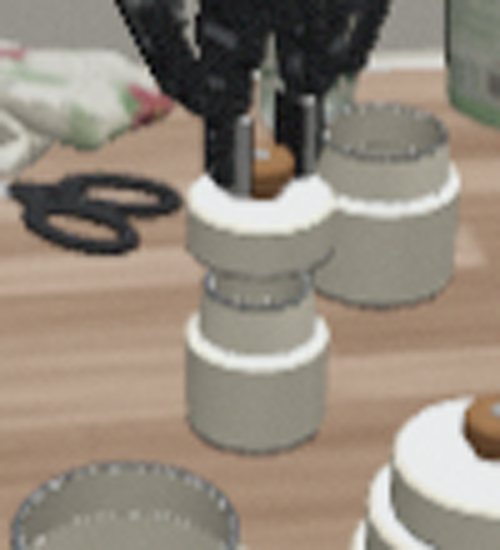

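Lid is above the XS canister, lined up horizontally in the crop (260 vs 257).

```bash
python3 -m inch '[{"slide":[0.0015,-0.0015,-0.01],"yaw":0},{"slide":[0.0015,-0.0015,-0.018],"yaw":0},{"slide":[0.0015,-0.0015,-0.024],"yaw":0},{"slide":[0.0015,-0.0015,-0.03],"yaw":0},{"slide":[0.0015,-0.0015,-0.034],"yaw":0},{"slide":[0.0015,-0.0015,-0.034],"yaw":0}]'; python3 -m inch '[{"slide":[0,0,-0.002],"yaw":0},{"slide":[0,0,-0.004],"yaw":0},{"slide":[0,0,-0.005],"yaw":0},{"slide":[0,0,-0.005],"yaw":0}]'
```

```text
clock: 5.57
position: [0.5982, -0.1385, 0.0982]
ee_rot: [0.169, 0.986, -0.0, -0.001]
ft_force: [0.1, 0.8, -0.8]
grip_width: 0.3
grasp_force: 39.5
clock: 5.9
position: [0.5988, -0.1387, 0.0942]
ee_rot: [0.169, 0.986, 0.0, -0.0]
ft_force: [-0.5, 0.2, -1.6]
grip_width: 0.296
grasp_force: 39.5
```

```bash
python3 -m inch '[{"slide":[0,0,-0.001],"yaw":0},{"slide":[0,0,-0.002],"yaw":0},{"slide":[0,0,-0.002],"yaw":0}]';python3 -m inch '[{"slide":[0,0,-0.001],"yaw":0},{"slide":[0,0,-0.002],"yaw":0},{"slide":[0,0,-0.002],"yaw":0}]'
```

```text
clock: 6.15
position: [0.5992, -0.1388, 0.0931]
ee_rot: [0.169, 0.986, 0.0, 0.0]
ft_force: [-1.0, 0.8, 3.9]
grip_width: 0.296
grasp_force: 40.0
clock: 6.4
position: [0.6002, -0.1392, 0.093]
ee_rot: [0.169, 0.986, 0.0, 0.002]
ft_force: [-6.2, 2.0, 19.1]
grip_width: 0.3
grasp_force: 41.2
```

Contact at the predicted height: XS lid is seated. Release and go back to the pile.

```bash
python3 -m inch '[{"slide":[0,0,0.002],"yaw":0},{"slide":[0,0,0.002],"yaw":0},{"slide":[0,0,0.002],"yaw":0},{"slide":[0,0,0.002],"yaw":0},{"slide":[0,0,0.015],"yaw":0},{"slide":[0,0,0.05],"yaw":0},{"slide":[-0.02,0.008,0.08],"yaw":0},{"slide":[-0.06,0.023,0.08],"yaw":0},{"slide":[-0.1,0.038,0.08],"yaw":0},{"slide":[-0.135,0.0515,0.08],"yaw":0},{"slide":[-0.151,0.0575,0.08],"yaw":0},{"slide":[-0.151,0.0575,0.06],"yaw":0},{"slide":[-0.151,0.0575,0.06],"yaw":0}]' 110 40; python3 - <<'E'
from h import *
s=camera('side')
print('lid',edgefit(s,(.593,-.131),.077,.032,-.005,.006,1),[edgefit(s,(.4435,-.079),z,r,-.005,.006,1) for z,r in((.075,.04),(.05,.048))])
E
```

```text
clock: 7.48
position: [0.4462, -0.0804, 0.1493]
ee_rot: [0.169, 0.986, 0.001, -0.001]
ft_force: [-1.4, -0.2, -0.5]
grip_width: 0.568
grasp_force: 0.0
lid (array([ 0.5957, -0.1332,  0.0319]), 76, np.float64(0.0006)) [(array([ 0.4444, -0.0782,  0.0397]), 81, np.float64(0.0006)), (array([ 0.4454, -0.0785,  0.047 ]), 70, np.float64(0.0006))]
```

```bash
python3 -m inch '[{"slide":[0.001,-0.0025,-0.025],"yaw":0},{"slide":[0.001,-0.0025,-0.043],"yaw":0},{"slide":[0.001,-0.0025,-0.053],"yaw":0},{"slide":[0.001,-0.0025,-0.059],"yaw":0},{"slide":[0.001,-0.0025,-0.059],"yaw":0},{"slide":[0.001,-0.0025,-0.059],"yaw":0}]';python3 -m inch '[{"slide":[0,0,0],"yaw":0},{"slide":[0,0,0],"yaw":0},{"slide":[0,0,0],"yaw":0},{"slide":[0,0,0],"yaw":0},{"slide":[0,0,0],"yaw":0},{"slide":[0,0,0],"yaw":0},{"slide":[0,0,0],"yaw":0},{"slide":[0,0,0],"yaw":0}]' 255 40
```

```text
clock: 8.03
position: [0.4493, -0.084, 0.0919]
ee_rot: [0.169, 0.986, -0.0, 0.0]
ft_force: [-0.2, -0.3, 0.2]
grip_width: 0.567
grasp_force: 0.0
clock: 8.7
position: [0.4495, -0.0837, 0.0924]
ee_rot: [0.169, 0.986, 0.0, 0.001]
ft_force: [-1.6, -0.0, 6.0]
grip_width: 0.297
grasp_force: 38.9
```

```bash
python3 -m inch '[{"slide":[0,0,0.012],"yaw":0},{"slide":[0,0,0.04],"yaw":0},{"slide":[0,0,0.075],"yaw":0},{"slide":[0.01,-0.011,0.085],"yaw":0},{"slide":[0.032,-0.036,0.085],"yaw":0},{"slide":[0.057,-0.064,0.085],"yaw":0},{"slide":[0.082,-0.091,0.085],"yaw":0},{"slide":[0.107,-0.119,0.085],"yaw":0},{"slide":[0.132,-0.147,0.085],"yaw":0},{"slide":[0.157,-0.175,0.085],"yaw":0},{"slide":[0.174,-0.194,0.085],"yaw":0},{"slide":[0.18,-0.2005,0.085],"yaw":0},{"slide":[0.18,-0.2005,0.06],"yaw":0},{"slide":[0.18,-0.2005,0.047],"yaw":0},{"slide":[0.18,-0.2005,0.047],"yaw":0},{"slide":[0.18,-0.2005,0.047],"yaw":0}]'; python3 - <<'E'
from h import *
s=camera('side')
f=s['frame'][110:330,230:410,::-1];cv2.imwrite('pics/c8.png',cv2.resize(f,None,fx=2.7,fy=2.7,interpolation=cv2.INTER_CUBIC))
p=get_obs()['position'];print(p)
print('lid',edgefit(s,p[:2]-[.004,-.006],p[2]-.0174,.04,-.005,.006,1),'can',edgefit(s,(.6233,-.278),.058,.04,-.004,.004,1))
print([edgefit(s,(.4435,-.079),z,r,-.005,.006,1) for z,r in((.05,.048),(.025,.056))])
E
```

```text
clock: 10.03
position: [0.6284, -0.2832, 0.1379]
ee_rot: [0.169, 0.986, 0.0, -0.001]
ft_force: [0.8, 0.4, 1.3]
grip_width: 0.299
grasp_force: 39.7
[ 0.6288817  -0.2836021   0.13899978]
lid (array([ 0.6189, -0.2713,  0.04  ]), 72, np.float64(0.001)) can (array([ 0.6233, -0.278 ,  0.0392]), 60, np.float64(0.0005))
[(array([ 0.4462, -0.0798,  0.0478]), 90, np.float64(0.0008)), (array([ 0.4433, -0.0797,  0.0551]), 64, np.float64(0.0005))]
```

View pics/c8.png

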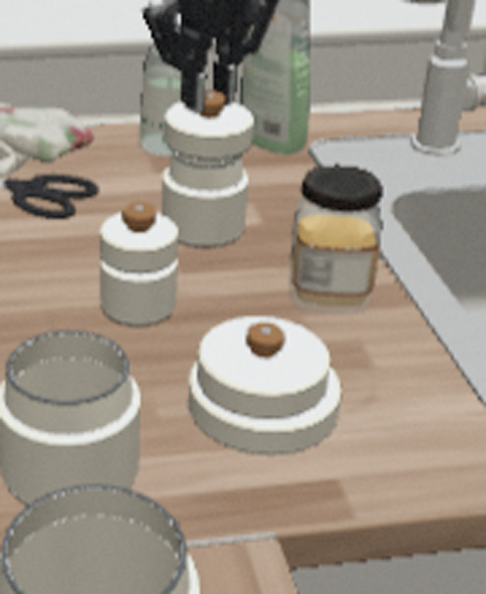

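XS lid sits flush on its canister; the S lid hovers lined up over canister S (crop (208,130) vs (204,180)).

```bash
python3 -m inch '[{"slide":[0,-0.001,-0.009],"yaw":0},{"slide":[0,-0.001,-0.016],"yaw":0},{"slide":[0,-0.001,-0.022],"yaw":0},{"slide":[0,-0.001,-0.027],"yaw":0},{"slide":[0,-0.001,-0.031],"yaw":0},{"slide":[0,-0.001,-0.031],"yaw":0}]'; python3 -m inch '[{"slide":[0,0,-0.002],"yaw":0},{"slide":[0,0,-0.004],"yaw":0},{"slide":[0,0,-0.006],"yaw":0},{"slide":[0,0,-0.006],"yaw":0}]'
```

```text
clock: 10.58
position: [0.6285, -0.2851, 0.1063]
ee_rot: [0.169, 0.986, 0.0, -0.0]
ft_force: [1.0, -1.4, -2.5]
grip_width: 0.295
grasp_force: 39.6
clock: 10.92
position: [0.6294, -0.2857, 0.1026]
ee_rot: [0.169, 0.986, -0.0, 0.001]
ft_force: [-0.5, -0.7, 5.5]
grip_width: 0.3
grasp_force: 40.2
```

```bash
python3 -m inch '[{"slide":[0,0,-0.0015],"yaw":0},{"slide":[0,0,-0.0015],"yaw":0}]'; python3 -m inch '[{"slide":[0,0,0.002],"yaw":0},{"slide":[0,0,0.002],"yaw":0},{"slide":[0,0,0.002],"yaw":0},{"slide":[0,0,0.002],"yaw":0},{"slide":[0,0,0.015],"yaw":0},{"slide":[0,0,0.045],"yaw":0},{"slide":[-0.012,0.014,0.065],"yaw":0},{"slide":[-0.037,0.041,0.065],"yaw":0},{"slide":[-0.062,0.069,0.065],"yaw":0},{"slide":[-0.087,0.097,0.065],"yaw":0},{"slide":[-0.112,0.125,0.065],"yaw":0},{"slide":[-0.137,0.153,0.065],"yaw":0},{"slide":[-0.162,0.181,0.065],"yaw":0},{"slide":[-0.1805,0.201,0.06],"yaw":0},{"slide":[-0.1805,0.201,0.03],"yaw":0},{"slide":[-0.1805,0.201,0.01],"yaw":0},{"slide":[-0.1805,0.201,0.005],"yaw":0},{"slide":[-0.1805,0.201,0.005],"yaw":0},{"slide":[-0.1805,0.201,0.005],"yaw":0}]' 110 40; python3 - <<'E'
from h import *
s=camera('side')
f=s['frame'][110:330,230:410,::-1];cv2.imwrite('pics/c9.png',cv2.resize(f,None,fx=2.7,fy=2.7,interpolation=cv2.INTER_CUBIC))
print([edgefit(s,(.4435,-.079),z,r,-.005,.006,1) for z,r in((.05,.048),(.025,.056))],edgefit(s,(.624,-.279),.085,.04,-.005,.006,1))
E
```

```text
clock: 11.08
position: [0.6295, -0.2858, 0.1024]
ee_rot: [0.169, 0.986, 0.0, 0.001]
ft_force: [-5.8, 2.5, 16.5]
grip_width: 0.296
grasp_force: 41.0
clock: 12.67
position: [0.4487, -0.085, 0.1057]
ee_rot: [0.17, 0.986, -0.0, 0.0]
ft_force: [-0.3, 0.1, 0.7]
grip_width: 0.567
grasp_force: 0.0
[(array([ 0.4462, -0.0798,  0.0479]), 90, np.float64(0.0007)), (array([ 0.4434, -0.08  ,  0.0552]), 64, np.float64(0.0004))] (array([ 0.622 , -0.279 ,  0.0414]), 56, np.float64(0.0013))
```

View pics/c9.png

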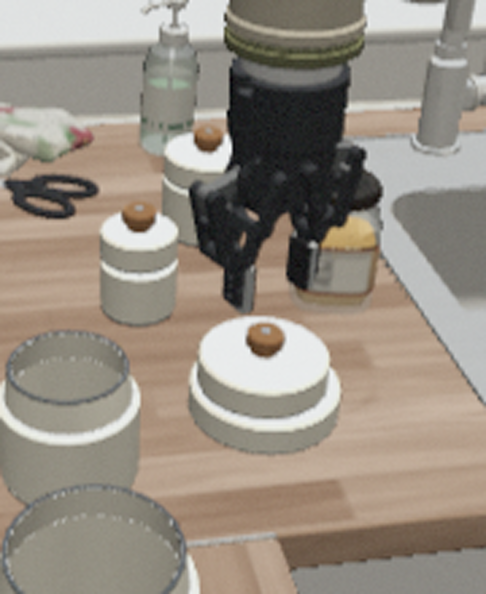

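S lid seated; the open gripper is over the M lid's knob (crop (265,338)).

```bash
python3 -m inch '[{"slide":[0,0.001,-0.018],"yaw":0},{"slide":[0,0.001,-0.029],"yaw":0},{"slide":[0,0.001,-0.036],"yaw":0},{"slide":[0,0.001,-0.0385],"yaw":0},{"slide":[0,0.001,-0.0385],"yaw":0},{"slide":[0,0.001,-0.0385],"yaw":0}]';python3 -m inch '[{"slide":[0,0,0],"yaw":0},{"slide":[0,0,0],"yaw":0},{"slide":[0,0,0],"yaw":0},{"slide":[0,0,0],"yaw":0},{"slide":[0,0,0],"yaw":0},{"slide":[0,0,0],"yaw":0},{"slide":[0,0,0],"yaw":0},{"slide":[0,0,0],"yaw":0}]' 255 40
```

```text
clock: 13.22
position: [0.4488, -0.0835, 0.067]
ee_rot: [0.169, 0.986, -0.0, 0.0]
ft_force: [-0.3, 0.4, -0.5]
grip_width: 0.568
grasp_force: 0.0
clock: 13.88
position: [0.4488, -0.0832, 0.0671]
ee_rot: [0.169, 0.986, 0.0, 0.0]
ft_force: [-2.0, -0.1, 6.1]
grip_width: 0.296
grasp_force: 38.8
```

```bash
python3 -m inch '[{"slide":[0,0,0.012],"yaw":0},{"slide":[0,0,0.04],"yaw":0},{"slide":[0,0,0.075],"yaw":0},{"slide":[0,0,0.1],"yaw":0},{"slide":[0.012,0.024,0.1],"yaw":0},{"slide":[0.03,0.058,0.1],"yaw":0},{"slide":[0.048,0.094,0.1],"yaw":0},{"slide":[0.064,0.126,0.1],"yaw":0},{"slide":[0.0705,0.138,0.1],"yaw":0},{"slide":[0.0705,0.138,0.085],"yaw":0},{"slide":[0.0705,0.138,0.08],"yaw":0},{"slide":[0.0705,0.138,0.08],"yaw":0},{"slide":[0.0705,0.138,0.08],"yaw":0}]'; python3 - <<'E'
from h import *
s=camera('side')
f=s['frame'][110:370,210:400,::-1];cv2.imwrite('pics/c10.png',cv2.resize(f,None,fx=2.3,fy=2.3,interpolation=cv2.INTER_CUBIC))
p=get_obs()['position'];print(p)
print('lid',edgefit(s,p[:2]-[.004,-.006],p[2]-.0171,.048,-.005,.006,1),'can',edgefit(s,(.5138,.0608),.066,.048,-.004,.004,1))
print(edgefit(s,(.4435,-.079),.025,.056,-.005,.006,1))
E
```

```text
clock: 14.97
position: [0.5184, 0.0538, 0.1465]
ee_rot: [0.17, 0.985, -0.0, -0.0]
ft_force: [0.5, -1.1, -1.0]
grip_width: 0.302
grasp_force: 39.8
[0.51871366 0.05387061 0.14682817]
lid (array([0.5142, 0.059 , 0.0474]), 78, np.float64(0.0004)) can (array([0.5139, 0.0608, 0.0471]), 59, np.float64(0.0003))
(array([ 0.444 , -0.0809,  0.0558]), 90, np.float64(0.0008))
```

View pics/c10.png

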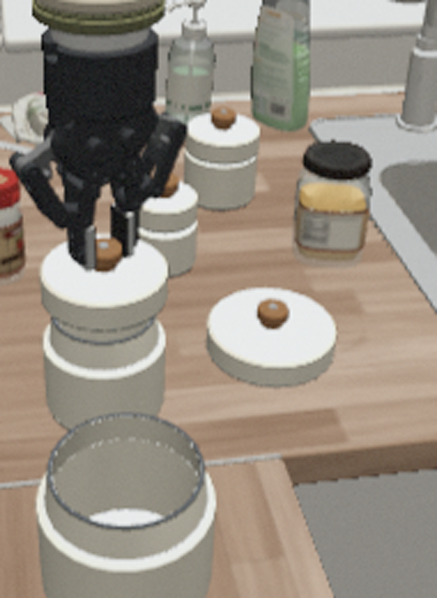

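M lid hovers over canister M, lined up (crop (105,280) vs (105,350)); S, XS seated; L lid alone at (272,335).

```bash
python3 -m inch '[{"slide":[0,0.002,-0.009],"yaw":0},{"slide":[0,0.002,-0.016],"yaw":0},{"slide":[0,0.002,-0.022],"yaw":0},{"slide":[0,0.002,-0.027],"yaw":0},{"slide":[0,0.002,-0.031],"yaw":0},{"slide":[0,0.002,-0.031],"yaw":0}]'; python3 -m inch '[{"slide":[0,0,-0.002],"yaw":0},{"slide":[0,0,-0.004],"yaw":0},{"slide":[0,0,-0.006],"yaw":0},{"slide":[0,0,-0.006],"yaw":0}]'
```

```text
clock: 15.52
position: [0.5182, 0.0566, 0.1143]
ee_rot: [0.169, 0.986, -0.0, -0.001]
ft_force: [-1.0, -0.7, -1.0]
grip_width: 0.3
grasp_force: 39.8
clock: 15.85
position: [0.5191, 0.0568, 0.1101]
ee_rot: [0.169, 0.986, 0.0, 0.0]
ft_force: [-3.9, -0.7, 9.5]
grip_width: 0.301
grasp_force: 40.6
```

```bash
python3 -m inch '[{"slide":[0,0,0.001],"yaw":0},{"slide":[0,0,0.001],"yaw":0},{"slide":[0,0,0.001],"yaw":0},{"slide":[0,0,0.001],"yaw":0},{"slide":[0,0,0.015],"yaw":0},{"slide":[0,0,0.045],"yaw":0},{"slide":[-0.01,-0.02,0.055],"yaw":0},{"slide":[-0.028,-0.055,0.055],"yaw":0},{"slide":[-0.046,-0.091,0.055],"yaw":0},{"slide":[-0.064,-0.127,0.05],"yaw":0},{"slide":[-0.072,-0.142,0.02],"yaw":0},{"slide":[-0.072,-0.142,-0.01],"yaw":0},{"slide":[-0.072,-0.142,-0.03],"yaw":0},{"slide":[-0.072,-0.142,-0.03],"yaw":0},{"slide":[-0.072,-0.142,-0.03],"yaw":0}]' 110 40; python3 - <<'E'
from h import *
s=camera('side')
f=s['frame'][150:330,230:400,::-1];cv2.imwrite('pics/c11.png',cv2.resize(f,None,fx=3.3,fy=3.3,interpolation=cv2.INTER_CUBIC))
print(edgefit(s,(.4435,-.079),.025,.056,-.005,.006,1),edgefit(s,(.515,.06),.093,.048,-.005,.006,1))
E
```

```text
clock: 17.1
position: [0.4462, -0.0856, 0.0792]
ee_rot: [0.169, 0.986, -0.001, -0.001]
ft_force: [0.3, 0.4, -0.3]
grip_width: 0.571
grasp_force: 0.0
(array([ 0.4438, -0.0807,  0.0557]), 89, np.float64(0.0007)) (array([0.5163, 0.0605, 0.0477]), 90, np.float64(0.0006))
```

View pics/c11.png

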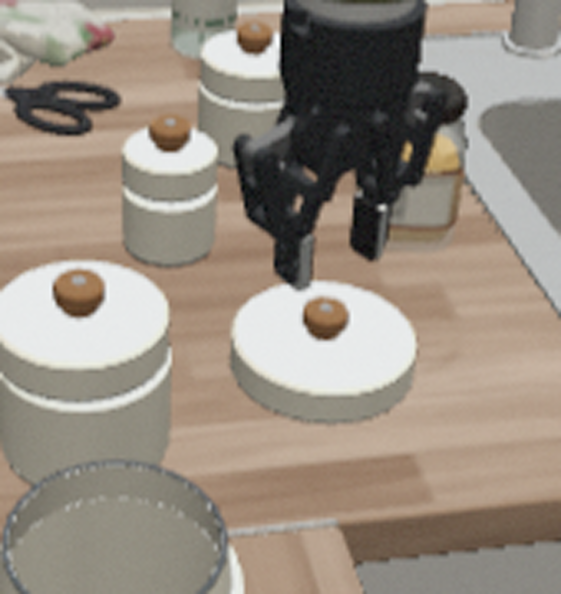

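All three lids are down evenly; the gripper is over the L knob (crop (326,318)).

```bash
python3 -m inch '[{"slide":[0.001,0.001,-0.018],"yaw":0},{"slide":[0.001,0.001,-0.029],"yaw":0},{"slide":[0.001,0.001,-0.035],"yaw":0},{"slide":[0.001,0.001,-0.037],"yaw":0},{"slide":[0.001,0.001,-0.037],"yaw":0},{"slide":[0.001,0.001,-0.037],"yaw":0}]';python3 -m inch '[{"slide":[0,0,0],"yaw":0},{"slide":[0,0,0],"yaw":0},{"slide":[0,0,0],"yaw":0},{"slide":[0,0,0],"yaw":0},{"slide":[0,0,0],"yaw":0},{"slide":[0,0,0],"yaw":0},{"slide":[0,0,0],"yaw":0},{"slide":[0,0,0],"yaw":0}]' 255 40
```

```text
clock: 17.65
position: [0.4484, -0.0842, 0.0432]
ee_rot: [0.169, 0.986, 0.0, 0.001]
ft_force: [0.2, -0.6, 0.2]
grip_width: 0.571
grasp_force: 0.0
clock: 18.32
position: [0.4483, -0.0842, 0.0432]
ee_rot: [0.169, 0.986, 0.0, 0.0]
ft_force: [-2.9, 0.7, 10.0]
grip_width: 0.301
grasp_force: 38.7
```

```bash
python3 -m inch '[{"slide":[0,0,0.012],"yaw":0},{"slide":[0,0,0.04],"yaw":0},{"slide":[0,0,0.075],"yaw":0},{"slide":[0,0,0.11],"yaw":0},{"slide":[0,0,0.135],"yaw":0},{"slide":[-0.003,0.015,0.14],"yaw":0},{"slide":[-0.009,0.05,0.14],"yaw":0},{"slide":[-0.015,0.087,0.14],"yaw":0},{"slide":[-0.021,0.124,0.14],"yaw":0},{"slide":[-0.028,0.161,0.14],"yaw":0},{"slide":[-0.034,0.198,0.14],"yaw":0},{"slide":[-0.04,0.235,0.14],"yaw":0},{"slide":[-0.0445,0.256,0.14],"yaw":0},{"slide":[-0.0455,0.2635,0.135],"yaw":0},{"slide":[-0.0455,0.2635,0.12],"yaw":0},{"slide":[-0.0455,0.2635,0.113],"yaw":0},{"slide":[-0.0455,0.2635,0.113],"yaw":0},{"slide":[-0.0455,0.2635,0.113],"yaw":0}]'; python3 - <<'E'
from h import *
s=camera('side')
f=s['frame'][150:400,210:390,::-1];cv2.imwrite('pics/c12.png',cv2.resize(f,None,fx=2.4,fy=2.4,interpolation=cv2.INTER_CUBIC))
p=get_obs()['position'];print(p)
print('lid',edgefit(s,p[:2]-[.004,-.006],p[2]-.0182,.056,-.005,.006,1),'can',edgefit(s,(.3976,.185),.074,.056,-.004,.004,1))
E
```

```text
clock: 19.82
position: [0.4023, 0.1783, 0.1552]
ee_rot: [0.17, 0.985, -0.0, -0.0]
ft_force: [0.1, 0.7, -2.3]
grip_width: 0.298
grasp_force: 40.0
[0.4026037  0.17855265 0.15567471]
lid (array([0.3982, 0.1825, 0.055 ]), 77, np.float64(0.0004)) can (array([0.3978, 0.1845, 0.0549]), 55, np.float64(0.0003))
```

View pics/c12.png

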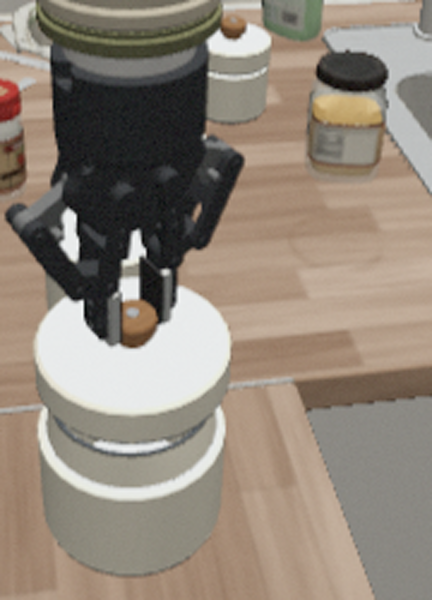

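The L lid hovers lined up over canister L (crop (133,350) vs (132,440)); lowering, with the same 2 mm y correction.

```bash
python3 -m inch '[{"slide":[0,0.002,-0.009],"yaw":0},{"slide":[0,0.002,-0.016],"yaw":0},{"slide":[0,0.002,-0.022],"yaw":0},{"slide":[0,0.002,-0.027],"yaw":0},{"slide":[0,0.002,-0.031],"yaw":0},{"slide":[0,0.002,-0.031],"yaw":0}]'; python3 -m inch '[{"slide":[0,0,-0.002],"yaw":0},{"slide":[0,0,-0.004],"yaw":0},{"slide":[0,0,-0.006],"yaw":0},{"slide":[0,0,-0.0065],"yaw":0},{"slide":[0,0,-0.0065],"yaw":0}]'
```

```text
clock: 20.37
position: [0.4019, 0.1809, 0.1234]
ee_rot: [0.169, 0.986, -0.001, -0.0]
ft_force: [0.1, 0.6, -1.9]
grip_width: 0.298
grasp_force: 40.0
clock: 20.78
position: [0.4026, 0.1815, 0.119]
ee_rot: [0.169, 0.986, 0.0, -0.0]
ft_force: [-6.8, -3.7, 15.4]
grip_width: 0.296
grasp_force: 41.6
```

```bash
python3 -m inch '[{"slide":[0,0,0.002],"yaw":0},{"slide":[0,0,0.002],"yaw":0},{"slide":[0,0,0.002],"yaw":0},{"slide":[0,0,0.002],"yaw":0},{"slide":[0,0,0.015],"yaw":0},{"slide":[0,0,0.05],"yaw":0},{"slide":[0,0.01,0.085],"yaw":0},{"slide":[-0.02,0.045,0.12],"yaw":0},{"slide":[-0.04,0.08,0.13],"yaw":0},{"slide":[-0.06,0.115,0.13],"yaw":0},{"slide":[-0.08,0.15,0.13],"yaw":0},{"slide":[-0.1,0.185,0.13],"yaw":0},{"slide":[-0.12,0.22,0.13],"yaw":0},{"slide":[-0.135,0.255,0.13],"yaw":0},{"slide":[-0.15,0.29,0.13],"yaw":0},{"slide":[-0.165,0.325,0.13],"yaw":0},{"slide":[-0.18,0.36,0.13],"yaw":0},{"slide":[-0.19,0.39,0.13],"yaw":0},{"slide":[-0.19,0.39,0.13],"yaw":0},{"slide":[-0.19,0.39,0.13],"yaw":0}]' 110 40; python3 - <<'E'
from h import *
s=camera('side');t=camera('top')
a=s['frame'][140:400,210:400,::-1];b=t['frame'][130:325,120:420,::-1]
a=cv2.resize(a,(300,410));b=cv2.resize(b,(480,312));b=np.vstack([b,np.zeros((98,480,3),np.uint8)])
cv2.imwrite('pics/c13.png',np.hstack([a,b]))
for n,g,H,r in(('xs',(.6,-.1385),.074,.032),('s',(.631,-.287),.082,.040),('m',(.519,.055),.090,.048),('l',(.403,.18),.098,.056)):
    print(n,edgefit(t,g,H+.003,r,-.005,.008,1),edgefit(s,np.array(g)+[-.005,.006],H+.003,r,-.005,.006,1),edgefit(s,np.array(g)+[-.007,.006],H-.024,r,-.005,.006,1))
E
```

```text
clock: 22.45
position: [0.2109, 0.5724, 0.2465]
ee_rot: [0.168, 0.986, -0.001, -0.0]
ft_force: [0.4, -0.8, 0.2]
grip_width: 0.563
grasp_force: 0.0
xs (array([ 0.6022, -0.1384,  0.0315]), 90, np.float64(0.0004)) (array([ 0.5957, -0.1331,  0.0319]), 76, np.float64(0.0005)) (array([ 0.5938, -0.1311,  0.0313]), 46, np.float64(0.0005))
s (array([ 0.6293, -0.2839,  0.0397]), 90, np.float64(0.0003)) (array([ 0.6231, -0.2781,  0.0407]), 78, np.float64(0.0012)) (array([ 0.6221, -0.2757,  0.0379]), 42, np.float64(0.0004))
m (array([0.5214, 0.0561, 0.0479]), 90, np.float64(0.0005)) (array([0.5162, 0.0605, 0.0476]), 90, np.float64(0.0006)) (array([0.5136, 0.0611, 0.0468]), 54, np.float64(0.0002))
l (array([0.4039, 0.1815, 0.0556]), 90, np.float64(0.0002)) (array([0.3991, 0.1848, 0.0552]), 90, np.float64(0.0002)) (array([0.3981, 0.1843, 0.0552]), 54, np.float64(0.0003))
```

View pics/c13.png

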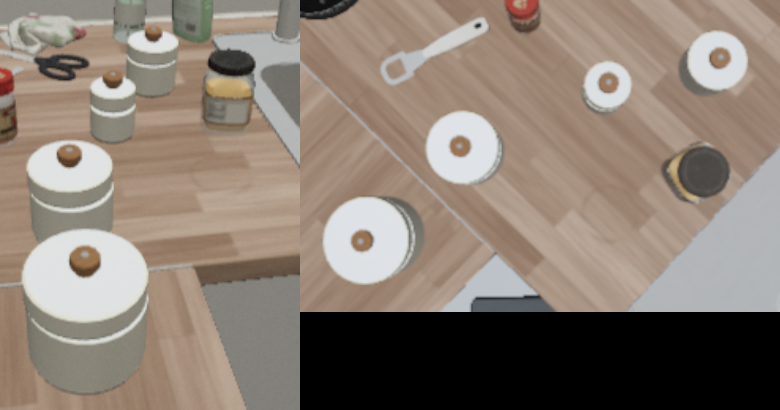

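All four lids are concentric with their canisters, with even hem gaps in the side view. The jars are where they were.

```bash
python3 -c "
from workcell import *
print(hand_in())"
```

```text
the job is handed in; nothing more can be done
None
```

All four lids are on the canisters of their own sizes, each touching down at the expected seated height, the canisters and jars still stand where they were, and I handed the job in at about 22 s on the robot's clock (limit 106 s).

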